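Free the amber bottle from its clamp, brace it and unscrew the cap

TASK

Slide the clamp's jaw open by its red tab, lift the capped amber bottle out and set it gently, still closed, down into the square white well on the top mint tier, which keeps it from turning. Then unscrew the tight cap anticlockwise until it comes free, and finish while holding the cap still and level, centred about 2 cm above the open bottle, which stays in the well. Leave everything else where it is.

Things in the scene. Friction and masses are not known exactly. Their poses are not given: they have to be found in the camera images.
- clamp: fixed dark steel bottle clamp on the sill. Origin: underside, straight below the place of the bottle, whose base stands on the base plate at z = 8 mm. The base plate reaches from x = -125 to +40 mm and is 74 mm wide along y. The fixed jaw is at +x (face at x = 22.5 mm, top at z = 42 mm); the sliding aluminium jaw is at -x. The sides of the bottle towards +y and -y are free
- jaw (a joint): sliding jaw of the clamp, m: 0 shut, grows to 0.040 fully open as the jaw slides along the clamp's -x; stiff (about 3 N) and stays where it is left. When shut, two prongs of the jaw (top at 58 mm above the clamp's underside) reach 8 mm over the bottle's shoulder and keep it from being lifted; they clear it when the jaw is more than 25 mm open
- jaw_tab (a point): point on the red plastic upright tab on the sliding jaw, 8 mm below the top of the tab; it moves with the jaw. The tab is 14 mm thick along the clamp's x, 24 mm wide along its y, and stands from 25 to 74 mm above the clamp's underside (49 mm proud of the jaw's carriage); at joint 0 it is 62 mm to the clamp's -x from the bottle's axis
- bottle: square amber glass bottle, 0.13 to 0.25 kg. Origin: centre of the underside, z up. Body 44 x 44 x 44 mm (all four sides alike); on it a round neck 21 mm wide up to z = 58 mm, with a white key 18 x 5 mm on its top up to z = 66 mm. Closed bottle with cap: 78 mm tall. Held loosely, it would just turn along with its tight cap
- cap: white twelve-sided plastic cap, 36 mm across, 32 mm tall, 0.03 kg, with a gold disc on top. Origin: centre of its underside, z up; closed, it stands 46 mm above the bottle's underside. Three lugs inside hook below three lugs on the neck, so the closed bottle can be carried by the cap. Turned anticlockwise (seen from above) by about 0.75 rad relative to the bottle it is free to be lifted straight off; it does not rise by itself while turning
- thread (a joint): angle of the screwed thread in the bottle's neck, rad: 0 tight, grows as the cap is turned anticlockwise relative to the bottle (up to 0.08 rad of play between cap and thread), end stop at 1.3. Turning takes about 0.2 N m all the way. The lugs are clear of each other from 0.65 rad to the stop
- stack: fixed rectangular aluminium tray 240 x 310 mm with three mint plastic tiers of 200 (x) x 260 mm (y); origin: centre of the tray's underside. Floor of the top tier at z = 92 mm, its rim at z = 112 mm
- well (a point): centre of the bottom of the square white well on the top tier, 50 mm to the stack's -y from its middle, sides parallel to the stack's x and y. The bottle's underside rests on this point. Inside 49 x 49 mm, straight walls 16 mm high, above them a 45 degree funnel 6 mm high that widens to 61 x 61 mm. The well stops the bottle from turning after at most 0.13 rad
- dish: white ceramic dish, 64 mm wide, 20 mm high, on the top tier; origin: centre of its underside
- file: glass nail file lying on the top tier, 130 x 13 x 4 mm, long along its x; origin: centre of its underside
- pusher: steel cuticle pusher lying on the top tier, 122 x 10 x 6 mm, long along its x; origin: under its middle
- polish: small red bottle with a black cap on the sill, 32 mm wide, 75 mm tall; origin: centre of its underside
- cream: blue jar with a metal lid on the sill, 64 mm wide, 50 mm tall; origin: centre of its underside
- buffer: pink buffer block on the sill, 90 x 30 x 30 mm; origin: centre of its underside

How it is judged:
By the outcome, as a careful person would: the job done as asked, in the order asked, and still so for the second after the job is handed in, while the arm keeps its last pose, push and grip.
It also fails if it takes over 48 s, if anything falls off the work surface, if the arm or the gripper's body presses on something with over 40 N, if the wrist force passes 120 N, or if a joint passes its speed limit or range.

ROBOT

A 6-joint arm with a two-finger parallel gripper is mounted at the origin on the work surface. World frame = base frame: x ahead of the robot, y to its left, z up, the work surface at z = 0. Lengths are in mm, angles in rad, forces in N, time in s.
With the tool pointing down it reaches from about 150 to 775 mm from the base axis. Payload 6.1 kg.
Tool frame: the origin (TCP) lies at the very end of the fingers, on their centre line; the grasp point (between the pads) lies 19 mm behind it; z points along the fingers, y is the direction in which the jaws open and shut (so a half turn about z gives the same grasp; the last joint's range is limited). The gripper opens to 85 mm and grips with 20 to 120 N. Pads are 22 mm wide; open, the fingers measure 114 mm over their backs; the gripper's body (76 mm by 85 mm) begins 54 mm behind the grasp point. The pads swing forward as they close: fully open they stand 13 mm farther back than shut.
Start: joints at [1.151, 0.126, -0.04, 1.405, 0, 1.571], TCP at [213.97, 479.401, 231.295] pointing down, gripper open.
Joint ranges: [-2.72, 2.72], [-0.95, 1.95], [-1.27, 1.35], [-1.78, 2.02], [-1.46, 1.47], [-3.14, 3.14]. Speed limits (rad/s): [2.39, 2.39, 3.01, 3.14, 3.14, 3.14].

INTERFACE

Orientations are given as a rotation vector (axis times angle).
In Python, from station import env gives the robot as it stands.
- The arm moves only by the tool drive_tool, never from a script. Its argument "plan" is a list of rows, each a list of 2 entries, a list of its own where there are three numbers: the shift along the tool's x, y, z each as a share of 0.25 m, from -1 to 1, then the turn about the tool's z as a share of 1.5 rad, from -1 to 1. In form: [[[x, y, z], turn], ...]. A call has 1 to 20 rows; each row is the pose to reach, as a shift and turn from the pose measured when the call began, along the tool's axes at that moment; what a row does not reach only later rows make up. A row lasts 1/12 s, in which the tool goes at most 41.7 mm and 7.16 degrees, less where a joint would pass 70% of its speed; a pose out of reach is approached as far as the arm can. A call with a number of a shift or a turn outside -1 to 1 is refused whole. A call with a gripper value outside its range is refused whole. "hand" is the opening, from -1 (shut) to 1 (fully open), set as the call begins (left out, the last holds). The fingers move at their own pace and stop on an object; the grip force is fixed at half the most. Time passes only in rows, so rows that repeat a pose let the fingers close. It gives the time, the measured TCP pose, the force and the opening at its end, in the units of the state.
- env.state(): the state, without advancing time (a new reading comes with each control period).
- env.snapshot(name): name is "scene" or "side" or "wrist"; returns the picture (400x640x3 uint8, red, green, blue); there is no depth.
- env.get_calibration(name): a dict with "fx", "fy", "cx", "cy" (pixels), "cam_to_world" (4x4, takes a point from camera to world coordinates); the wrist camera has in their place "hand_eye" (4x4, takes a point from camera to tool coordinates, whose origin is the TCP and whose axes are the flange's). Camera axes: x right, y up, looking along -z (the intrinsics and any distortion apply to the point x, -y, -z); pixel columns grow to the right and rows downward; lengths in mm; the calibration is good to about 2 mm. A picture is of the moment at which its call begins: read the wrist's pose just before it. get_calibration takes no time and is no camera call.
- env.finish_job(): hands the job in, once; it reports no verdict.
The state is a dict: "t": time; "q": joint angles; "qd": joint speeds; "joint_torque": joint torques, N m; "eef_pos": TCP position; "ee_rot": TCP orientation; "contact_force": force on the tool from outside, world axes, zero at the start; "ft_torque": the same for the moment, N m; "opening": finger opening in mm.
Only numpy, scipy, OpenCV 4.12 (cv2) and the standard library are available. Lean on these libraries where they do the work, as an engineer would, in place of code of your own. Each camera call takes 0.05 s, during which the arm holds its last target. There are 200 camera calls.

## Working session

There is one attempt and no reset: what is moved stays moved. The work goes in short steps, Python scripts to look and compute and a tool call to move; the robot and the scene stay as the last step left them, time stands still between calls to the robot, and variables do not carry over. Pictures are saved under pics/ and viewed, about 8 in all and at most 12, crops included, and the job is handed in when it is done.

Besides the shell and the picture viewer there is one more tool, called after "Call:" by a JSON object that holds its "name" and its "arguments". drive_tool: Moves the arm, as the interface text tells. Its arguments: {"type":"object","properties":{"plan":{"type":"array"},"hand":{"type":"number"}},"required":["plan"]}

```bash
mkdir -p pics; ls; python3 - <<'E'
from station import env
import cv2,numpy as np
s=env.state();print(s)
for n in("scene","side","wrist"):
    im=env.snapshot(n);cv2.imwrite(f"pics/{n}0.png",im[...,::-1]);c=env.get_calibration(n);print(n,{k:np.round(v,4).tolist() if not isinstance(v,str) else v for k,v in c.items()})
E
```

```text
pics
{'t': 0.0, 'q': array([ 1.15103218e+00,  1.26383534e-01, -4.06426840e-02,  1.40538689e+00,
        3.69958864e-06,  1.57080970e+00]), 'qd': array([ 0.00059406, -0.00181096, -0.0006903 , -0.0002719 ,  0.00027522,
       -0.00064841]), 'joint_torque': array([-4.74333538e-04, -4.35916579e+01,  3.52922487e+01,  1.74176367e-02,
        1.10858991e-04,  3.95815903e-06]), 'eef_pos': array([213.7901046 , 479.04155212, 230.51073805]), 'ee_rot': array([-6.54483145e-01, -3.07231363e+00,  2.48242068e-03]), 'contact_force': array([-0.09787445,  0.28243833, -0.18640305]), 'ft_torque': array([-0.00094798,  0.01037241,  0.01622199]), 'opening': 85.33452258024899}
scene {'fx': 377.5937, 'fy': 377.5937, 'cx': 323.0669, 'cy': 199.1825, 'cam_to_world': [[0.6858, -0.5649, 0.4589, 913.8151], [0.7276, 0.5165, -0.4516, -328.6095], [0.0181, 0.6435, 0.7652, 675.1683], [0.0, 0.0, 0.0, 1.0]]}
side {'fx': 362.1729, 'fy': 362.1729, 'cx': 321.9454, 'cy': 206.8672, 'cam_to_world': [[0.9519, 0.1677, -0.2565, 352.7842], [-0.3063, 0.5469, -0.7791, -723.3253], [0.0096, 0.8202, 0.572, 610.7303], [0.0, 0.0, 0.0, 1.0]]}
wrist {'fx': 291.9893, 'fy': 291.9893, 'cx': 324.0794, 'cy': 200.0637, 'hand_eye': [[0.0002, 0.9506, 0.3105, 80.2678], [1.0, -0.0, -0.0006, 0.2526], [-0.0006, 0.3105, -0.9506, -142.828], [0.0, 0.0, 0.0, 1.0]]}
```

View pics/scene0.png

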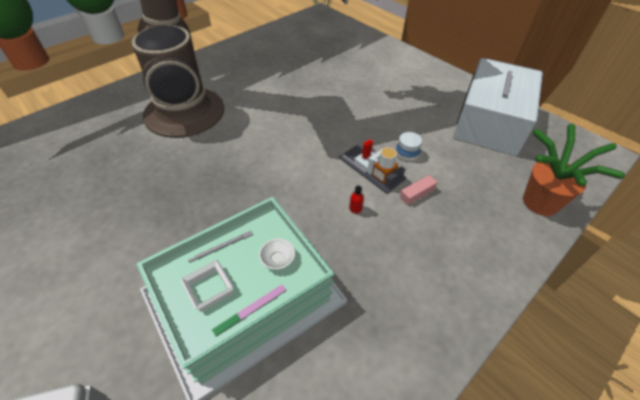

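View pics/side0.png

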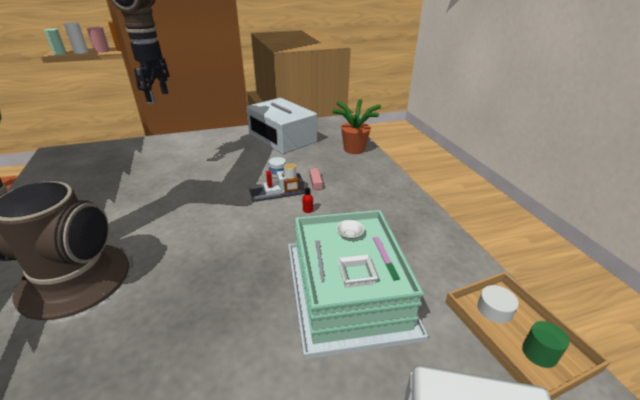

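The scene view shows the red tab at (367,148), cap disc at (388,153), polish at (356,200), and the well at (208,286). The side view shows the tab at (269,179), cap at (290,169) and well at (358,270).

```bash
cat > h.py <<'E'
import numpy as np,cv2
from scipy.spatial.transform import Rotation as R
from station import env
def T(n,s=None):
    c=env.get_calibration(n)
    if n!="wrist": return c,np.array(c["cam_to_world"])
    M=np.eye(4);M[:3,:3]=R.from_rotvec(s["ee_rot"]).as_matrix();M[:3,3]=s["eef_pos"]
    return c,M@np.array(c["hand_eye"])
def ray(n,uv,s=None):
    c,M=T(n,s);d=M[:3,:3]@np.array([(uv[0]-c["cx"])/c["fx"],-(uv[1]-c["cy"])/c["fy"],-1]);return M[:3,3],d/np.linalg.norm(d)
def onz(n,uv,z,s=None):
    o,d=ray(n,uv,s);return o+d*(z-o[2])/d[2]
def tri(rs):
    A=sum(np.eye(3)-np.outer(d,d) for o,d in rs);b=sum((np.eye(3)-np.outer(d,d))@o for o,d in rs);return np.linalg.solve(A,b)
def proj(n,p,s=None):
    c,M=T(n,s);q=np.linalg.inv(M)@np.append(p,1);return c["cx"]-c["fx"]*q[0]/q[2],c["cy"]+c["fy"]*q[1]/q[2]
def snap(n,name,box=None,k=1):
    s=env.state();im=env.snapshot(n);cv2.imwrite(f"pics/{name}_full.png",im[...,::-1])
    return s,im
def save(im,name,box,k):
    a,b,c,d=box;cv2.imwrite(f"pics/{name}.png",cv2.resize(im[b:d,a:c,::-1],None,fx=k,fy=k,interpolation=cv2.INTER_CUBIC))
E
python3 - <<'E'
from h import *
a=cv2.imread("pics/scene0.png")[...,::-1];b=cv2.imread("pics/side0.png")[...,::-1]
for nm,im in(("scene",a),("side",b)):
    h=cv2.cvtColor(im,cv2.COLOR_RGB2HSV)
    for col,lo,hi in(("red",(0,150,60),(6,255,255)),("red2",(174,150,60),(180,255,255)),("amber",(8,120,60),(22,255,255))):
        n,l,st,ce=cv2.connectedComponentsWithStats(cv2.inRange(h,lo,hi))
        for i in range(1,n):
            if st[i,4]>12 and st[i,4]<400: print(nm,col,st[i],ce[i].round(1))
print("tab",tri([ray("scene",(367,148)),ray("side",(269,179))]))
print("cap",tri([ray("scene",(388,153)),ray("side",(290,168))]))
print("well",tri([ray("scene",(208,286)),ray("side",(358,270))]))
save(a,"c1",(330,120,450,220),6);A=cv2.imread("pics/c1.png")
save(a,"c2",(130,195,340,375),3.8)
E
```

```text
scene red [363 139  10  19 128] [366.9 147.9]
scene red [350 193  13  20 205] [356.  202.5]
scene amber [383 149  12   8  77] [388.3 152.4]
scene amber [374 163  24  20 130] [385.6 169.6]
scene amber [600 268   8   6  16] [602.8 270.9]
scene amber [613 294  27  23 269] [628.  304.3]
side red [266 171   6  16  62] [268.9 178.7]
side red [303 194  10  19 170] [307.5 203.1]
side amber [285 164  10   4  30] [289.5 165.7]
side amber [  0 166  24  24 299] [  8.9 175.4]
side amber [284 176  15  16 106] [291.5 183.4]
tab [495.04865029 228.65934974  51.59911021]
cap [560.11663758 223.72222492  82.24457356]
well [ 580.53543027 -260.14789376  105.23372004]
```

View pics/wrist0.png

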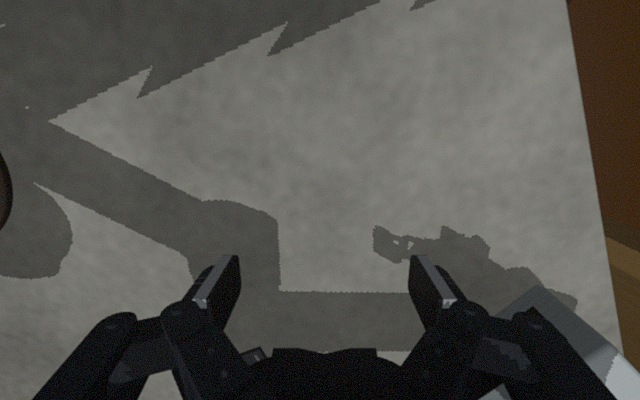

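Wrist view: no objects from the start pose, only the gripper's shadow. The rough clamp position is tab (495,229), cap (560,224), so I'll move over it for a close view.

Call:
{"name": "drive_tool", "arguments": {"plan": [[[-0.3,-0.12,0],-0.08],[[-0.6,-0.25,0],-0.16],[[-1,-0.43,0],-0.23],[[-1,-0.43,0],-0.23],[[-1,-0.43,0],-0.23],[[-1,-0.43,0],-0.23],[[-1,-0.43,0],-0.23],[[-1,-0.43,0],-0.23],[[-1,-0.43,0],-0.23]], "hand": 1}}

```text
t: 0.9
eef_pos: [399.2, 277.7, 230.6]
ee_rot: [-0.124, -3.138, 0.002]
contact_force: [-0.5, 1.2, -0.4]
opening: 85.5
```

Call:
{"name": "drive_tool", "arguments": {"plan": [[[-0.27,-0.08,0],0],[[-0.54,-0.17,0],0],[[-0.54,-0.17,0],0],[[-0.54,-0.17,0],0],[[-0.54,-0.17,0],0],[[-0.54,-0.17,0],0]]}}

```text
t: 1.4
eef_pos: [530.2, 225.4, 229.6]
ee_rot: [-0.123, -3.136, 0.003]
contact_force: [-0.7, 0.5, 0.8]
opening: 85.6
```

```bash
python3 - <<'E'
from h import *
s,im=snap("wrist","w1");print(s["t"],s["eef_pos"],s["ee_rot"],s["q"].round(3))
import pickle;pickle.dump(s,open("w1.pkl","wb"))
E
```

```text
1.4 [530.22294247 225.38813823 229.56176659] [-1.23332797e-01 -3.13620727e+00  2.50911375e-03] [ 0.402  0.227  0.078  1.425 -0.     0.481]
```

View pics/w1_full.png

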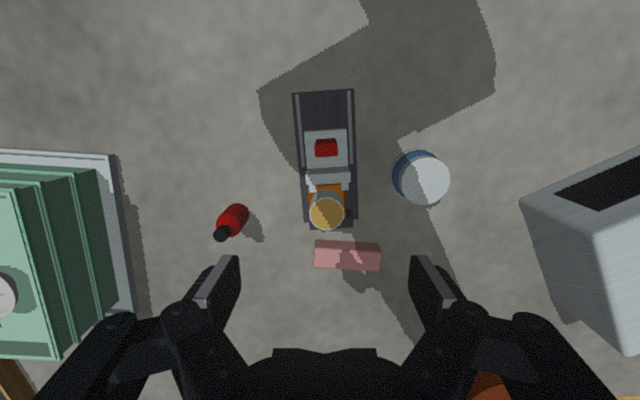

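The wrist view shows the clamp almost aligned with the tool: tab (326,148), gold disc (327,213), plate far corners (294,91) and (354,89), polish (231,223), cream (421,178), buffer (347,255).

```bash
python3 - <<'E'
from h import *
import pickle;s=pickle.load(open("w1.pkl","rb"))
im=cv2.imread("pics/w1_full.png")[...,::-1];h=cv2.cvtColor(im,cv2.COLOR_RGB2HSV)
def comp(lo,hi,box):
    m=cv2.inRange(h,lo,hi);k=np.zeros_like(m);a,b,c,d=box;k[b:d,a:c]=m[b:d,a:c]
    n,l,st,ce=cv2.connectedComponentsWithStats(k);i=1+st[1:,4].argmax();return st[i],ce[i]
red=cv2.inRange(h,(0,120,60),(6,255,255))|cv2.inRange(h,(174,120,60),(180,255,255))
print("V in tab col", h[135:165,326,2], h[135:165,326,1])
st,ce=comp((0,120,60),(6,255,255),(300,120,350,175));print("tab",st,ce,onz("wrist",ce,74,s),[onz("wrist",(x,y),74,s)[:2].round(1) for x,y in((st[0],st[1]),(st[0]+st[2],st[1]+st[3]))])
st,ce=comp((12,90,90),(28,255,255),(300,190,350,240));print("disc",st,ce,onz("wrist",(st[0]+st[2]/2-.5,st[1]+st[3]/2-.5),86,s))
for p in((294,91),(354,89),(303,222),(357,219)): print("plate",p,onz("wrist",p,8,s)[:2])
for n,p,z in(("polish",(221,233),75),("cream",(426,180),50)): print(n,onz("wrist",p,z,s)[:2])
save(im,"w1c",(285,80,365,240),3.7)
# well from fixed cams at top rim z guess; white mask
for n,f,b in(("scene","scene0",(175,255,240,315)),("side","side0",(330,250,385,290))):
    i2=cv2.imread(f"pics/{f}.png");hh=cv2.cvtColor(i2,cv2.COLOR_BGR2HSV);m=np.zeros(hh.shape[:2],np.uint8);a,bb,c,d=b
    m[bb:d,a:c]=cv2.inRange(hh,(0,0,120),(180,35,255))[bb:d,a:c]
    cn=max(cv2.findContours(m,0,2)[0],key=cv2.contourArea);r=cv2.minAreaRect(cn);print(n,r,onz(n,r[0],105,s))
E
```

```text
V in tab col [123 123 118  89  65  56  63  59  70  94 102 104  98 103  99 102 103  98
 101 101  95  91 103 119 121 119 116 119 120 120] [ 19  19  13   9 129 255 178 190 178 184 205 213 232 186 211 213 205 255
 199 204 199  98   5  24  21  13  18  19  17  13]
tab [315 139  22  18 271] [325.43911439 148.42435424] [492.19713118 230.11841523  74.        ] [array([482. , 220.4]), array([501.8, 241.3])]
disc [311 199  32  30 745] [326.26577181 213.42818792] [558.17682057 226.10495922  86.        ]
plate (294, 91) [431.81417219 198.06841104]
plate (354, 89) [435.12937492 268.21282937]
plate (303, 222) [597.10579929 191.97222261]
plate (357, 219) [598.43130651 264.57943488]
polish [576.23372094 107.11329738]
cream [539.99430037 341.05000352]
scene ((206.71539306640625, 285.3769226074219), (39.319007873535156, 46.01688003540039), 60.2551155090332) [ 577.52767172 -260.58809106  105.        ]
side ((357.7799072265625, 270.3788146972656), (30.729246139526367, 37.330772399902344), 83.2901611328125) [ 580.05335105 -261.42760783  105.        ]
```

View pics/w1c.png

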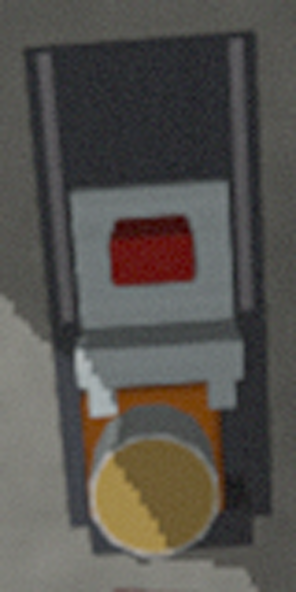

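The crop confirms it: the jaw is shut with the prongs over the shoulder, and the tab's top spans rows 144–157. That puts the tab at about (495,230) and the cap axis at about (558,226), 63.6 mm apart against 62 expected. The clamp yaw is about -3°. Next I descend on the tab.

Call:
{"name": "drive_tool", "arguments": {"plan": [[[0.143,0.007,0.1],-0.017],[[0.143,0.007,0.25],-0.017],[[0.143,0.007,0.4],-0.017],[[0.143,0.007,0.5],-0.017],[[0.143,0.007,0.6],-0.017],[[0.143,0.007,0.68],-0.017],[[0.143,0.007,0.74],-0.017],[[0.143,0.007,0.74],-0.017],[[0.143,0.007,0.74],-0.017]]}}

```text
t: 2.2
eef_pos: [491.8, 230.7, 45.1]
ee_rot: [-0.078, -3.137, 0.003]
contact_force: [-1.0, 0.2, -0.5]
opening: 85.6
```

Call:
{"name": "drive_tool", "arguments": {"plan": [[[0,0,0],0],[[0,0,0],0],[[0,0,0],0],[[0,0,0],0],[[0,0,0],0],[[0,0,0],0],[[0,0,0],0],[[0,0,0],0]], "hand": -1}}

```text
t: 2.87
eef_pos: [492.2, 229.7, 46.0]
ee_rot: [-0.079, -3.138, 0.006]
contact_force: [-1.6, -4.4, 6.9]
opening: 23.0
```

Call:
{"name": "drive_tool", "arguments": {"plan": [[[0.015,0,0],0],[[0.03,0,0],0],[[0.045,0,0],0],[[0.06,0,0],0],[[0.075,0,0],0],[[0.09,0,0],0],[[0.105,0,0],0],[[0.12,0,0],0],[[0.135,0,0],0],[[0.15,0,0],0],[[0.15,0,0],0],[[0.15,0,0],0]]}}

```text
t: 3.87
eef_pos: [454.7, 230.1, 46.1]
ee_rot: [-0.08, -3.139, 0.011]
contact_force: [3.6, -8.5, -0.0]
opening: 22.8
```

Call:
{"name": "drive_tool", "arguments": {"plan": [[[0,0,0],0],[[0,0,0],0],[[0,0,0],0],[[0,0,0],0],[[0,0,0],0],[[0,0,0],0],[[0,0,-0.1],0],[[0,0,-0.22],0],[[0,0,-0.35],0],[[-0.1,0,-0.5],0],[[-0.2,0,-0.55],0],[[-0.34,0.0,-0.55],0],[[-0.34,0.0,-0.55],0],[[-0.34,0.0,-0.55],0],[[-0.34,0.0,-0.55],0]], "hand": 1}}

```text
t: 5.12
eef_pos: [539.2, 226.6, 182.6]
ee_rot: [-0.08, -3.137, 0.012]
contact_force: [-1.1, 0.1, 0.3]
opening: 85.3
```

```bash
python3 - <<'E'
from h import *
import pickle
s,im=snap("wrist","w2");print(s["t"],s["eef_pos"],s["ee_rot"]);pickle.dump(s,open("w2.pkl","wb"))
h=cv2.cvtColor(im,cv2.COLOR_RGB2HSV)
for nm,lo,hi,z in(("disc",(12,90,90),(28,255,255),86),("red",(0,120,60),(6,255,255),74)):
    n,l,st,ce=cv2.connectedComponentsWithStats(cv2.inRange(h,lo,hi))
    for i in range(1,n):
        if 150<st[i,4]<3000: print(nm,st[i],ce[i],onz("wrist",(st[i,0]+st[i,2]/2-.5,st[i,1]+st[i,3]/2-.5),z,s)[:2])
save(im,"w2c",(220,40,420,280),2.5)
E
```

```text
5.1167 [539.16243112 226.58907375 182.63995204] [-0.07978171 -3.13710187  0.01155873]
disc [303 188  43  28 421] [323.26365796 195.52019002] [538.27585011 226.44076592]
disc [ 306  206   38   35 1043] [324.40460211 222.78044104] [558.30739616 225.86739126]
red [310  93  29  18 382] [323.94764398 101.41884817] [456.33231297 230.51426059]
red [196 206  39  39 641] [215.29017161 223.01716069] [560.36820094 123.25791913]
```

View pics/w2c.png

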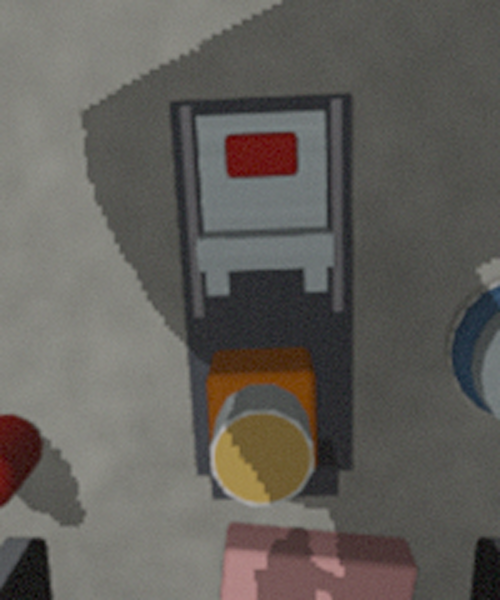

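The jaw is open with the tab at (456,230.5), and the prongs are clear. The cap disc is at (558.3,225.9) and the bottle is square to the tool. Next I grip the cap.

Call:
{"name": "drive_tool", "arguments": {"plan": [[[-0.076,0,0.05],0],[[-0.076,0,0.15],0],[[-0.076,0,0.25],0],[[-0.076,0,0.35],0],[[-0.076,0,0.43],0],[[-0.076,0,0.48],0],[[-0.076,0,0.516],0],[[-0.076,0,0.516],0],[[-0.076,0,0.516],0]]}}

```text
t: 5.92
eef_pos: [556.7, 224.9, 54.1]
ee_rot: [-0.078, -3.137, 0.012]
contact_force: [0.5, 0.2, 0.5]
opening: 85.4
```

Call:
{"name": "drive_tool", "arguments": {"plan": [[[0,0,0],0],[[0,0,0],0],[[0,0,0],0],[[0,0,0],0],[[0,0,0],0],[[0,0,0],0],[[0,0,0],0],[[0,0,0],0]], "hand": -1}}

```text
t: 6.58
eef_pos: [557.2, 225.1, 55.1]
ee_rot: [-0.079, -3.139, 0.011]
contact_force: [-1.5, 0.6, 5.8]
opening: 34.8
```

Call:
{"name": "drive_tool", "arguments": {"plan": [[[0,0,-0.02],0],[[0,0,-0.06],0],[[0,0,-0.12],0],[[0,0,-0.2],0],[[0,0,-0.3],0],[[0,0,-0.42],0],[[0,0,-0.54],0],[[0,0,-0.65],0],[[0,0,-0.71],0],[[0,0,-0.74],0],[[0,0,-0.74],0],[[0,0,-0.74],0]]}}

```text
t: 7.58
eef_pos: [557.5, 226.2, 239.4]
ee_rot: [-0.079, -3.138, 0.011]
contact_force: [-0.5, -0.8, -2.8]
opening: 34.8
```

```bash
python3 - <<'E'
from h import *
s=env.state();print(s["t"],s["eef_pos"],s["ee_rot"],s["contact_force"],s["opening"],s["q"].round(2))
# tray & top-tier orientation from the side/scene first images: well rim contour corners
for n,b in(("scene",(130,190,340,380)),("side",(285,200,425,340))):
    im=cv2.imread(f"pics/{n}0.png");save(im[...,::-1],n+"st",b,3.5)
a=cv2.imread("pics/scenest.png");c=cv2.imread("pics/sidest.png");H=max(a.shape[0],c.shape[0])
f=lambda x:cv2.copyMakeBorder(x,0,H-x.shape[0],0,0,0)
o=np.hstack([f(a),f(c)]);k=800/o.shape[1];print(a.shape,c.shape,k,o.shape);cv2.imwrite("pics/st.png",cv2.resize(o,None,fx=k,fy=k))
E
```

```text
7.5833 [557.52872997 226.2161862  239.42433917] [-0.07866995 -3.13782523  0.01097554] [-0.53897223 -0.80599625 -2.75895209] 34.79521493510232 [ 0.39  0.28  0.17  1.46 -0.01  0.44]
(665, 735, 3) (490, 490, 3) 0.6530612244897959 (665, 1225, 3)
```

Bottle lifted (about 2.8 N of extra weight). I'll carry it toward the stack and stop beside the well to look.

Call:
{"name": "drive_tool", "arguments": {"plan": [[[0,-0.03,0],0],[[0,-0.08,0],0],[[0,-0.16,0],0],[[0,-0.26,0],0],[[-0.02,-0.36,0],0],[[-0.04,-0.46,0],0],[[-0.06,-0.56,0],0],[[-0.07,-0.64,0],0],[[-0.08,-0.7,0],0],[[-0.08,-0.74,0],0],[[-0.08,-0.75,0],0]]}}

```text
t: 8.5
eef_pos: [567.3, 35.7, 239.9]
ee_rot: [-0.083, -3.136, 0.012]
contact_force: [-0.3, 0.5, -2.2]
opening: 34.6
```

Call:
{"name": "drive_tool", "arguments": {"plan": [[[0,-0.03,0],0],[[0,-0.08,0],0],[[0,-0.16,0],0],[[0,-0.26,0],0],[[-0.02,-0.36,0],0],[[-0.04,-0.46,0],0],[[-0.06,-0.56,0],0],[[-0.07,-0.64,0],0],[[-0.08,-0.7,0],0],[[-0.08,-0.73,0],0],[[-0.08,-0.74,0],0],[[-0.08,-0.74,0],0]]}}

```text
t: 9.5
eef_pos: [577.4, -150.1, 241.2]
ee_rot: [-0.083, -3.136, 0.011]
contact_force: [-0.1, 0.7, -1.6]
opening: 35.1
```

```bash
python3 - <<'E'
from h import *
import pickle
s,im=snap("wrist","w3");print(s["t"],s["eef_pos"],s["ee_rot"],s["opening"],s["contact_force"]);pickle.dump(s,open("w3.pkl","wb"))
E
```

```text
9.5 [ 577.40389483 -150.11495457  241.15015917] [-0.0829653  -3.1357437   0.01143197] 35.08896837733777 [-0.08517251  0.69587126 -1.59831481]
```

View pics/w3_full.png

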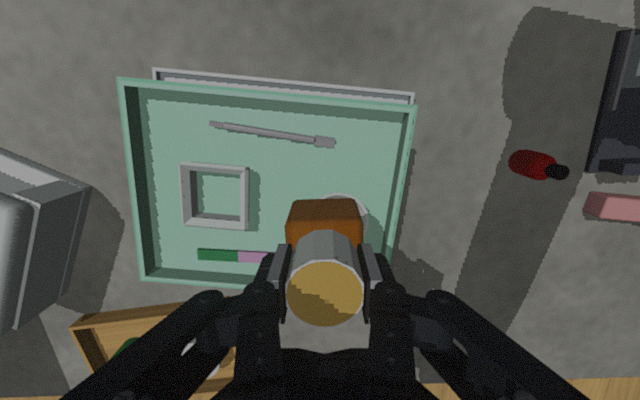

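Wrist view: the well's outer rim has corners near (180,163), (249,167), (246,230), (182,226). The cap is firmly between the pads and the bottle hangs upright.

```bash
python3 - <<'E'
from h import *
import pickle;s=pickle.load(open("w3.pkl","rb"))
im=cv2.imread("pics/w3_full.png")[...,::-1];h=cv2.cvtColor(im,cv2.COLOR_RGB2HSV)
m=np.zeros(h.shape[:2],np.uint8);m[150:240,165:262]=cv2.inRange(h,(0,0,70),(180,30,255))[150:240,165:262]
cn=max(cv2.findContours(m,0,2)[0],key=cv2.contourArea);hull=cv2.convexHull(cn)
q=cv2.approxPolyDP(hull,5,True)[:,0];print(q)
for z in(114,):
    P=np.array([onz("wrist",p,z,s)[:2] for p in hull[:,0].astype(float)],np.float32)
    r=cv2.minAreaRect(P);print("rim world",z,r)
    for p in q: print(onz("wrist",p.astype(float),z,s)[:2].round(1))
a=onz("wrist",(118,79),112,s);b=onz("wrist",(416,107),112,s);d=onz("wrist",(142,281),112,s);print("tier",a[:2],b[:2],d[:2],"yaw of -x edge vs y",np.degrees(np.arctan2(*(b-a)[:2])),"len",np.linalg.norm(b-a),np.linalg.norm(d-a),np.degrees(np.arctan2((d-a)[1],(d-a)[0])))
# carried bottle: gold disc
n,l,st,ce=cv2.connectedComponentsWithStats(cv2.inRange(h,(12,90,90),(28,255,255)))
i=1+st[1:,4].argmax();print("disc",st[i]);e=(st[i,0]+st[i,2]/2-.5,st[i,1]+st[i,3]/2-.5)
z=s["eef_pos"][2]-55.1+86;print("disc at",onz("wrist",e,z,s))
save(im,"w3c",(160,150,400,310),3.3)
E
```

```text
[[178 164]
 [248 167]
 [247 228]
 [183 224]]
rim world 114 ((576.2098999023438, -257.6986083984375), (66.72203826904297, 66.37035369873047), 81.93302154541016)
[ 542.5 -285.9]
[ 548.7 -220.6]
[ 610.4 -229.8]
[ 602.9 -293.4]
tier [ 466.22205593 -323.79233066] [503.06257485 -64.90248656] [ 667.3891829  -352.32052992] yaw of -x edge vs y 8.098923602411118 len 261.49794495078834 203.17989843289786 -8.071489190345902
disc [ 286  262   77   64 3797]
disc at [ 578.29198417 -149.45153595  272.05015917]
```

View pics/w3c.png

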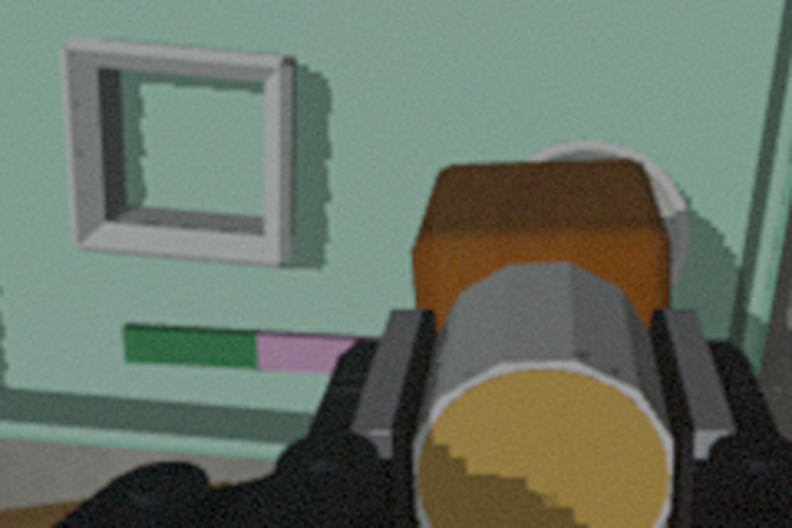

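The crop shows the stack turned -8.1° (tier 261×203 mm against 260×200). The tier and rim estimates put the well at about (578,-258.7). The bottle is turned about +2° relative to the tool. Next I move above it and lower to just over the rim.

Call:
{"name": "drive_tool", "arguments": {"plan": [[[0,-0.03,0],0.01],[[0,-0.09,0],0.03],[[-0.01,-0.18,0],0.05],[[-0.02,-0.27,0],0.06],[[-0.023,-0.35,0],0.079],[[-0.023,-0.41,0.02],0.079],[[-0.023,-0.435,0.05],0.079],[[-0.023,-0.435,0.1],0.079],[[-0.023,-0.435,0.16],0.079],[[-0.023,-0.435,0.21],0.079],[[-0.023,-0.435,0.24],0.079],[[-0.023,-0.435,0.26],0.079],[[-0.023,-0.435,0.26],0.079]]}}

```text
t: 10.63
eef_pos: [576.6, -258.4, 175.6]
ee_rot: [-0.267, -3.124, 0.01]
contact_force: [-0.7, 0.5, -2.1]
opening: 35.0
```

```bash
python3 - <<'E'
from h import *
s=env.state();print(s["t"],s["eef_pos"],s["ee_rot"],s["contact_force"],s["ft_torque"])
o=[]
for n,b in(("side",(320,200,400,300)),("scene",(165,215,255,315))):
    im=env.snapshot(n);save(im,n+"4",b,4);x=cv2.imread(f"pics/{n}4.png");o.append(x)
H=max(x.shape[0] for x in o);cv2.imwrite("pics/s4.png",np.hstack([cv2.copyMakeBorder(x,0,H-x.shape[0],0,0,0) for x in o]))
s,im=snap("wrist","w4");import pickle;pickle.dump(s,open("w4.pkl","wb"));cv2.imwrite("pics/w4c.png",im[120:400,140:500,::-1])
a=cv2.imread("pics/s4.png");b=cv2.resize(cv2.imread("pics/w4c.png"),None,fx=.55,fy=.55)
cv2.imwrite("pics/all4.png",a);print(a.shape)
E
```

```text
10.6333 [ 576.63096158 -258.40999548  175.59218121] [-0.266738   -3.12404295  0.01037228] [-0.668838    0.54159121 -2.05596869] [-0.01598896 -0.06711834 -0.03081341]
(400, 680, 3)
```

View pics/s4.png

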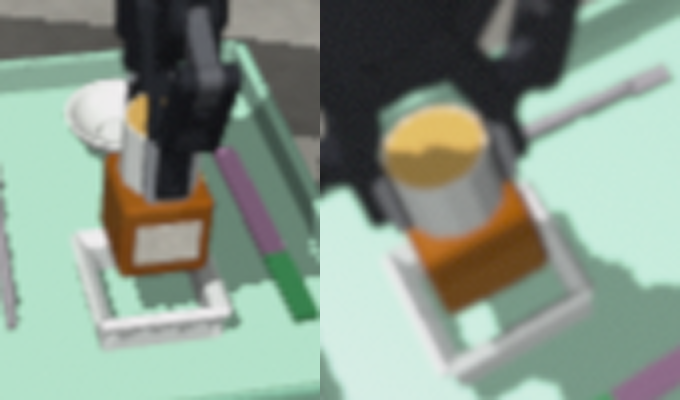

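```bash
python3 - <<'E'
from h import *
a=np.radians(-8.1);Y=np.array([-np.sin(a),np.cos(a),0]);X=np.array([np.cos(a),np.sin(a),0])
c=np.array([577.5,-258.4,128.5])
for sx,sy in((-1,-1),(1,-1),(1,1)): 
    p=c+22*(sx*X+sy*Y)
    for n,o in(("side",(320,200,0)),("scene",(165,215,320))):
        u=proj(n,p);print("bottle",n,sx,sy,round((u[0]-o[0])*4+o[2]),round((u[1]-o[1])*4))
w=np.array([578,-258.7,114])
for sx,sy in((-1,-1),(1,-1),(1,1),(-1,1)):
    p=w+31.5*(sx*X+sy*Y)
    for n,o in(("side",(320,200,0)),("scene",(165,215,320))):
        u=proj(n,p);print("rim",n,sx,sy,round((u[0]-o[0])*4+o[2]),round((u[1]-o[1])*4))
E
```

```text
bottle side -1 -1 113 281
bottle scene -1 -1 405 238
bottle side 1 -1 204 270
bottle scene 1 -1 449 322
bottle side 1 1 179 208
bottle scene 1 1 553 263
rim side -1 -1 97 320
rim scene -1 -1 383 251
rim side 1 -1 228 304
rim scene 1 -1 445 371
rim side 1 1 191 215
rim scene 1 1 592 287
rim side -1 1 70 228
rim scene -1 1 525 176
```

Side and scene views agree horizontally to about 2 mm (bottle over the well, square to it). Lowering gently.

Call:
{"name": "drive_tool", "arguments": {"plan": [[[0,0,0.012],0],[[0,0,0.024],0],[[0,0,0.036],0],[[0,0,0.048],0],[[0,0,0.06],0],[[0,0,0.072],0],[[0,0,0.084],0],[[0,0,0.096],0],[[0,0,0.108],0],[[0,0,0.116],0],[[0,0,0.116],0]]}}

```text
t: 11.7
eef_pos: [577.2, -259.0, 148.1]
ee_rot: [-0.267, -3.126, 0.012]
contact_force: [-0.3, -0.0, -2.2]
opening: 35.1
```

Call:
{"name": "drive_tool", "arguments": {"plan": [[[0,0,0.005],0],[[0,0,0.01],0],[[0,0,0.015],0],[[0,0,0.02],0],[[0,0,0.024],0],[[0,0,0.024],0]]}}

```text
t: 12.2
eef_pos: [577.1, -259.0, 141.9]
ee_rot: [-0.267, -3.126, 0.012]
contact_force: [-0.5, 0.2, -2.2]
opening: 34.9
```

Call:
{"name": "drive_tool", "arguments": {"plan": [[[0,0,0.003],0],[[0,0,0.006],0],[[0,0,0.009],0],[[0,0,0.009],0]]}}

```text
t: 12.53
eef_pos: [577.1, -259.0, 139.6]
ee_rot: [-0.267, -3.126, 0.011]
contact_force: [-0.5, 0.2, -1.3]
opening: 35.0
```

Call:
{"name": "drive_tool", "arguments": {"plan": [[[0,0,0.002],0],[[0,0,0.004],0],[[0,0,0.006],0],[[0,0,0.006],0]]}}

```text
t: 12.87
eef_pos: [577.3, -259.1, 139.1]
ee_rot: [-0.267, -3.127, 0.012]
contact_force: [-2.0, 1.0, 4.9]
opening: 34.8
```

The bottle is seated in the well (+4.9 N). Now I unscrew anticlockwise, which is a negative turn about the downward tool z.

Call:
{"name": "drive_tool", "arguments": {"plan": [[[0,0,0],-0.05],[[0,0,0],-0.1],[[0,0,0],-0.15],[[0,0,0],-0.2],[[0,0,0],-0.25],[[0,0,0],-0.3],[[0,0,0],-0.35],[[0,0,0],-0.4]]}}

```text
t: 13.53
eef_pos: [577.2, -259.7, 139.3]
ee_rot: [0.673, -3.063, 0.012]
contact_force: [-0.3, -1.1, 1.5]
opening: 35.5
```

```bash
python3 - <<'E'
from h import *
s=env.state();print(s["eef_pos"],s["ee_rot"],s["contact_force"],s["ft_torque"],s["q"].round(3))
E
```

```text
[ 577.21370779 -259.68421507  139.26940731] [ 0.67274438 -3.06331356  0.01201588] [-0.28773364 -1.05186716  1.4963142 ] [-0.30548234  0.2115817  -0.19478886] [-0.418  0.343  0.034  1.262 -0.009 -0.851]
```

Torque is 0.19 N m, so the thread is turning against the well. Continuing.

Call:
{"name": "drive_tool", "arguments": {"plan": [[[0,0,0],-0.05],[[0,0,0],-0.1],[[0,0,0],-0.15],[[0,0,0],-0.2],[[0,0,0],-0.25],[[0,0,0],-0.3],[[0,0,0],-0.34],[[0,0,0],-0.34]]}}

```text
t: 14.2
eef_pos: [577.3, -260.0, 139.3]
ee_rot: [1.424, -2.792, 0.011]
contact_force: [0.7, -0.8, -1.0]
opening: 35.2
```

```bash
python3 - <<'E'
from h import *
s=env.state();print(s["eef_pos"],s["ee_rot"],s["contact_force"],s["ft_torque"],s["q"].round(3))
im=env.snapshot("wrist");cv2.imwrite("pics/w5.png",im[150:350,150:500,::-1])
E
```

```text
[ 577.3404347  -259.99650218  139.30870389] [ 1.42425209 -2.79228035  0.01054758] [ 0.74358582 -0.79995878 -0.98640007] [-0.18125122 -0.06575185 -0.13960911] [-0.419  0.343  0.035  1.262 -0.01  -1.362]
```

Call:
{"name": "drive_tool", "arguments": {"plan": [[[0,0,-0.008],0],[[0,0,-0.016],0],[[0,0,-0.024],0],[[0,0,-0.032],0],[[0,0,-0.032],0]]}}

```text
t: 14.67
eef_pos: [577.5, -259.9, 148.0]
ee_rot: [1.421, -2.795, 0.011]
contact_force: [-0.1, 0.6, 0.0]
opening: 34.9
```

```bash
python3 - <<'E'
from h import *
s=env.state();print(s["eef_pos"],s["ee_rot"],s["contact_force"],s["ft_torque"])
for n,b in(("side",(320,180,400,280)),("scene",(165,195,255,295))):
    im=env.snapshot(n);save(im,n+"5",b,4)
cv2.imwrite("pics/s5.png",np.hstack([cv2.imread("pics/side5.png"),cv2.imread("pics/scene5.png")]))
E
```

```text
[ 577.51086978 -259.88643071  148.03373178] [ 1.4207478  -2.79462096  0.01115843] [-0.13157824  0.63272548  0.0174103 ] [0.04300281 0.05594677 0.00702424]
```

View pics/s5.png

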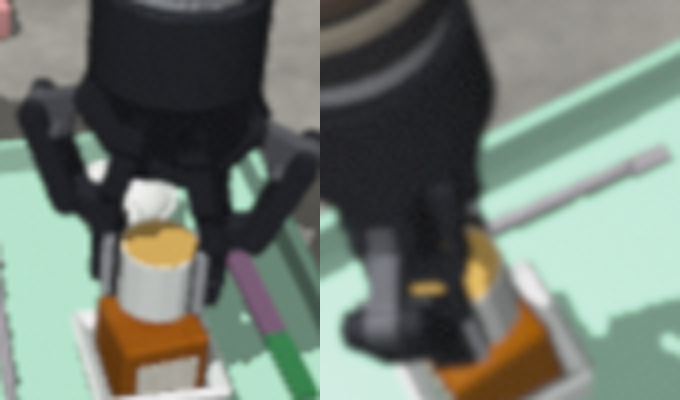

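The force is now about 0 N: the bottle stays in the well and the cap is free, grasped level. Raising the cap so its underside is 2 cm above the bottle's top (40 mm in all).

Call:
{"name": "drive_tool", "arguments": {"plan": [[[0,0,-0.012],0],[[0,0,-0.025],0],[[0,0,-0.04],0],[[0,0,-0.055],0],[[0,0,-0.07],0],[[0,0,-0.085],0],[[0,0,-0.1],0],[[0,0,-0.115],0],[[0,0,-0.124],0],[[0,0,-0.124],0],[[0,0,-0.124],0],[[0,0,-0.124],0]]}}

```text
t: 15.77
eef_pos: [577.5, -259.5, 178.5]
ee_rot: [1.421, -2.794, 0.011]
contact_force: [0.5, -0.9, -0.6]
opening: 35.2
```

```bash
python3 - <<'E'
from h import *
s=env.state();print(s["t"],s["eef_pos"],s["ee_rot"],s["contact_force"],s["qd"].round(3),s["opening"])
for n,b in(("side",(320,170,400,290)),("scene",(165,175,255,295))):
    im=env.snapshot(n);save(im,n+"6",b,4)
s,w=snap("wrist","w6");
o=np.hstack([cv2.imread("pics/side6.png"),cv2.imread("pics/scene6.png")])
w=cv2.resize(w[...,::-1],(680,425))[150:]
i=np.vstack([o,np.zeros((0,680,3),np.uint8)]);cv2.imwrite("pics/s6.png",i)
E
```

```text
15.7667 [ 577.45534557 -259.53259967  178.46619313] [ 1.42071671 -2.79424319  0.0105551 ] [ 0.48416554 -0.93785066 -0.58589607] [ 0.001  0.001 -0.004 -0.     0.    -0.001] 35.19125941710567
```

View pics/s6.png

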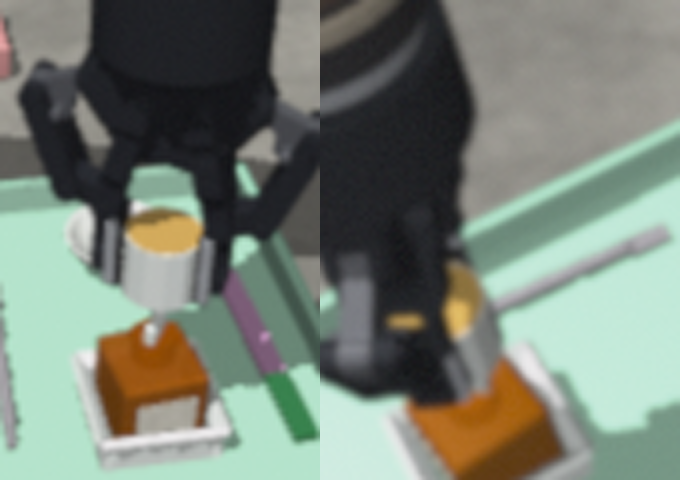

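Side view: cap held level at (163,230–305), key and neck bare at (152,335), bottle down in the well. I'll check the centring numerically.

```bash
python3 - <<'E'
from h import *
for nm,z in(("bottle shoulder",136),("neck top",150),("key top",158),("cap under",177.3),("cap top",209.3)):
    u=proj("side",(577.5,-259.5,z));v=proj("scene",(577.5,-259.5,z));print(nm,[round((u[0]-320)*4),round((u[1]-170)*4)],[round((v[0]-165)*4+320),round((v[1]-175)*4)])
u=proj("side",(587.5,-259.5,158));print("10mm x:",round((u[0]-320)*4),round((u[1]-170)*4))
im=cv2.imread("pics/side6.png");h=cv2.cvtColor(im,cv2.COLOR_BGR2HSV)
am=cv2.inRange(h,(5,150,60),(16,255,255))
for r in range(322,440,8):
    c=np.flatnonzero(am[r]);print(r,(c.min(),c.max(),(c.min()+c.max())/2) if len(c) else None)
g=cv2.inRange(h,(15,80,100),(28,255,255));g[280:]=0;ys,xs=np.nonzero(g);print("gold",xs.min(),xs.max(),ys.min(),ys.max())
E
```

```text
bottle shoulder [149, 353] [472, 403]
neck top [151, 331] [464, 385]
key top [152, 318] [459, 375]
cap under [155, 287] [447, 349]
cap top [160, 232] [426, 303]
10mm x: 172 314
322 None
330 (np.int64(132), np.int64(179), np.float64(155.5))
338 (np.int64(106), np.int64(184), np.float64(145.0))
346 (np.int64(101), np.int64(188), np.float64(144.5))
354 (np.int64(101), np.int64(194), np.float64(147.5))
362 (np.int64(101), np.int64(198), np.float64(149.5))
370 (np.int64(99), np.int64(202), np.float64(150.5))
378 (np.int64(99), np.int64(206), np.float64(152.5))
386 (np.int64(100), np.int64(205), np.float64(152.5))
394 (np.int64(102), np.int64(204), np.float64(153.0))
402 (np.int64(105), np.int64(203), np.float64(154.0))
410 (np.int64(107), np.int64(202), np.float64(154.5))
418 (np.int64(110), np.int64(133), np.float64(121.5))
426 (np.int64(112), np.int64(133), np.float64(122.5))
434 None
gold 126 204 210 252
```

The cap–bottle offset is about 1 mm and the heights match the prediction. Handing in.

```bash
python3 -c "
from station import env
print(env.finish_job());s=env.state();print(s['t'],s['eef_pos'],s['contact_force'],s['opening'])"
```

```text
the job is handed in; nothing more can be done
None
the job is handed in; nothing more can be done
```

I slid the jaw about 37 mm open by its red tab, lifted the closed bottle by its cap, and set it into the well with about 5 N of contact. I then turned the cap anticlockwise by about 1.1 rad and raised it about 39 mm, so its underside is about 2 cm above the bottle's top. The job was handed in at about 16 s with the arm holding the cap there.

**Last checks:**
- **Unscrewing:** the torque was about 0.19 N m while turning, and the lift force was about 0 N, so the cap came free and the bottle stayed behind.
- **Final view:** the bottle stands in the well with neck and key bare. The cap is level, about 1 mm off centre, and the arm is still.

**What disagreed:**
- **Bottle height before lowering:** the fixed cameras put it several mm higher than the arm's readings did. The contact force settled where the bottle's base stood.
- **Clamp heading:** the estimates ranged from about -1° to -4°, and the slide was pulled with up to about 9 N of side force.
- **"2 cm above":** I took this as the gap from the top of the bottle's white key to the cap's underside.

I did not recheck the other objects at the end; no contact with them showed up in the forces.

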